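# Focus a loupe over a gym cable pulley at tower height

### The job

Finish the slat tower by laying the two loose slats flat on top as its third layer, crosswise to the layer beneath and squarely above the two slats of the bottom layer, and let go of them; only then pick up the loupe. Hold it level, with the lens centred over the bearing in the middle of the cable pulley and the middle of its rim as high as the finished tower's top, without touching the pulley or the tower with it. Finish while still holding it there, and leave the pulley and everything else on the bench where it is.

Things in the scene. Friction and masses are not known exactly. Their poses are not given: they have to be found in the camera images.
- gauge: Slat tower, a height gauge fixed to the bench: board 140 x 140 x 8 mm with two glued layers of slats 130 x 24 x 20 (high) mm. First layer: two along its x axis, centred at y = +40 and -40 mm; second: two along y, at x = +40 and -40 mm; top 48 mm above the bench. The missing third layer lies along x at y = +40 and -40 mm. Origin: centre of the board's underside, z up.
- seat_left (a point): Point on the present top of the tower (48 mm above the bench, at y = +40 mm of the gauge) where the centre of one third-layer slat's underside belongs; axes as the gauge's.
- seat_right (a point): The same at y = -40 mm, for the other third-layer slat.
- gauge_top (a point): Centre of the finished tower's top, 68 mm above the bench: the focal height, to which the middle of the lens must be held.
- slat_a: Loose wooden slat 130 (x) x 24 (y) x 20 (z) mm, 45 g, lying flat on the bench. Origin: centre of its underside.
- slat_b: A second loose slat, just like slat_a; either may go on either side.
- loupe: Hand loupe lying flat, about 160 g: black bar handle 18 wide (y), 24 high, along x from -70 to +30 mm, then a thin neck and the round lens in a steel rim 74 mm across, 12 thick, centred at x = +85. The handle's underside is on the bench; the rim spans 6 to 18 mm above it. Origin: handle's underside at about the centre of mass, the place to grip; z up.
- lens (a point): Middle of the lens: 85 mm along x from the loupe's origin, 12 mm above its underside.
- pulley: The part to inspect: black grooved cable pulley, 90 mm across, 24 mm high, about 250 g, lying loose and flat on the bench. Origin: centre of its underside.
- bearing (a point): Centre of the steel bearing (30 mm across) in the middle of the pulley's top, 25 mm above the bench.
- wrench: Bystander, loose, to be left alone: steel open-ended wrench 170 mm long, lying flat. Origin: its underside.
- tape: Bystander, loose, to be left alone: grey tape roll, ring 90 mm across, 25 mm high. Origin: its underside.
- jar: Bystander, loose, to be left alone: closed clear jar, 52 mm across, 50 mm high. Origin: its underside.
- carabiner: Bystander, loose, to be left alone: steel carabiner about 80 by 40 mm, 10 mm high, lying flat. Origin: its underside.
- dumbbell: Bystander, loose, to be left alone: small hex dumbbell 132 mm long, 50 mm high, 0.95 kg. Origin: its underside.
- grip_handle: Bystander, loose, to be left alone: cable pull-handle: steel bow with black 100 mm grip, lying flat, about 26 mm high. Origin: its underside.
There are look-alikes about, which are no part of the job. What is shaped like the loupe but green or red is not meant.

How it is judged (in metres and radians):
On the way, in this order (a step that is already met when the one before it is completed fails the run):
1. both slats lie on the tower as its third layer, let go, with the loupe still where it lay (((y of slat_a in the frame of gauge between 0.027 and 0.053 m and x of slat_a in the frame of gauge between -0.016 and 0.016 m and z of slat_a in the frame of gauge between 0.042 and 0.054 m and angle between the x axis of each of slat_a, slat_b and the x axis of gauge, either way round below 0.16 rad and angle between each of slat_a, slat_b's own z axis and vertical below 0.1 rad and y of slat_b in the frame of gauge between -0.053 and -0.027 m and x of slat_b in the frame of gauge between -0.016 and 0.016 m and z of slat_b in the frame of gauge between 0.042 and 0.054 m) or (y of slat_a in the frame of gauge between -0.053 and -0.027 m and x of slat_a in the frame of gauge between -0.016 and 0.016 m and z of slat_a in the frame of gauge between 0.042 and 0.054 m and angle between the x axis of each of slat_a, slat_b and the x axis of gauge, either way round below 0.16 rad and angle between each of slat_a, slat_b's own z axis and vertical below 0.1 rad and y of slat_b in the frame of gauge between 0.027 and 0.053 m and x of slat_b in the frame of gauge between -0.016 and 0.016 m and z of slat_b in the frame of gauge between 0.042 and 0.054 m)) and linear speed of each of slat_a, slat_b below 0.02 m/s and contact force between the fingers and slat_a below 0.1 N and contact force between the fingers and slat_b below 0.1 N and distance of loupe from where it was at the start of the episode below 0.03 m), for 0.2 s.
2. the loupe is held level over the bearing at focal height (z of lens in the frame of gauge_top between -0.008 and 0.008 m and horizontal distance between lens and bearing below 0.013 m and angle between loupe's own z axis and vertical below 0.12 rad and contact force between the fingers and loupe above 1 N and linear speed of loupe below 0.02 m/s and contact force between loupe and slat_a below 0.1 N and contact force between loupe and slat_b below 0.1 N and contact force between loupe and gauge below 0.1 N and contact force between loupe and pulley below 0.1 N), for 0.2 s.
At the end, for the whole second after the job is handed in: Both slats lie still on their seats (16 mm along, 13 mm across, 0.16 rad, 6 mm in height); the loupe is held still by the fingers alone, tilted under 0.12 rad, mid-lens within 13 mm sideways of the bearing centre and 8 mm of the finished tower's height (all of step 2 and ((y of slat_a in the frame of gauge between 0.027 and 0.053 m and x of slat_a in the frame of gauge between -0.016 and 0.016 m and z of slat_a in the frame of gauge between 0.042 and 0.054 m and angle between the x axis of each of slat_a, slat_b and the x axis of gauge, either way round below 0.16 rad and angle between each of slat_a, slat_b's own z axis and vertical below 0.1 rad and y of slat_b in the frame of gauge between -0.053 and -0.027 m and x of slat_b in the frame of gauge between -0.016 and 0.016 m and z of slat_b in the frame of gauge between 0.042 and 0.054 m) or (y of slat_a in the frame of gauge between -0.053 and -0.027 m and x of slat_a in the frame of gauge between -0.016 and 0.016 m and z of slat_a in the frame of gauge between 0.042 and 0.054 m and angle between the x axis of each of slat_a, slat_b and the x axis of gauge, either way round below 0.16 rad and angle between each of slat_a, slat_b's own z axis and vertical below 0.1 rad and y of slat_b in the frame of gauge between 0.027 and 0.053 m and x of slat_b in the frame of gauge between -0.016 and 0.016 m and z of slat_b in the frame of gauge between 0.042 and 0.054 m)) and linear speed of each of slat_a, slat_b below 0.02 m/s and contact force between the fingers and slat_a below 0.1 N and contact force between the fingers and slat_b below 0.1 N); the arm keeps its last pose, push and grip.
It fails at once if the pulley is shifted by more than 15 mm (distance of pulley from where it was at the start of the episode above 0.015 m).
It fails at once if the loupe knocks or presses on the pulley, the tower or a slat (contact force between loupe and pulley above 1.5 N or contact force between loupe and gauge above 1.5 N or contact force between loupe and slat_a above 1.5 N or contact force between loupe and slat_b above 1.5 N).
It fails at once if a bystander is shifted by more than 30 mm (distance of any of wrench, tape, jar, carabiner, dumbbell, grip_handle from where it was at the start of the episode above 0.03 m).
It also fails if it takes over 64 s, if anything falls off the work surface, if the arm or the gripper's body presses on something with over 40 N, if the wrist force passes 120 N, or if a joint passes its speed limit or range.

### The arm

A 6-joint arm with a two-finger parallel gripper is mounted at the origin on the work surface. World frame = base frame: x ahead of the robot, y to its left, z up, the work surface at z = 0. Lengths are in m, angles in degrees, forces in N, time in s.
With the tool pointing down it reaches from about 0.325 to 0.775 m from the base axis. Payload 5.5 kg.
Tool frame: the origin (TCP) lies at the centre of the arm's flange, where the gripper is bolted on; the fingertips stand 182 mm ahead of it and the grasp point (between the pads) lies 163 mm ahead of it; z points along the fingers, y is the line along which they close (so a half turn about z gives the same grasp; the last joint's range is limited). The gripper opens to 88 mm and grips with 3 to 60 N. Pads are 20 mm wide; open, the fingers measure 115 mm over their backs; the gripper's body (75 mm by 178 mm) begins 61 mm behind the grasp point.
Start: joints at [60.751, 5.22, 70.514, -0, 104.267, -3.249], TCP at [0.263, 0.539, 0.405] pointing down, gripper open.
Joint ranges: [-164.24, 164.24], [-49.07, 125.15], [9.68, 141.18], [-86.29, 266.29], [3.28, 154.24], [-151.56, 151.56]. Speed limits (degrees/s): [147.25, 147.25, 172.46, 180, 180, 180].

### API

Orientations are given as [roll, pitch, yaw] about the fixed x, y, z axes, in that order (R = Rz(yaw) Ry(pitch) Rx(roll)).
In Python, from station import r gives the robot as it stands. The module is installed in compiled form; this text tells all that it offers. Calls block until the motion is done:
- r.reach(position, orientation): joint-space move of the TCP to a pose.
- r.servo_line(position, rotation=None, speed=0.15): straight line of the TCP; rotation=None keeps the orientation; speed is the mean speed in m/s.
- r.move_joints(angles): joint-space move.
- r.let_go() and r.grab(squeeze=None): open the fingers fully, or close them until they stop; squeeze is the grip in N (None keeps the last).
- r.wait(seconds).
- r.inverse_kinematics(position, orientation): joint angles nearest the present ones, or None.
- r.sense(): the state.
- r.snapshot(name): name is "side" or "top"; returns a dict with "frame" (480x640x3 uint8, red, green, blue), "fx", "fy", "cx", "cy" (pixels), "R" (3x3) and "t" (3): a world point X has camera coordinates R X + t. Camera axes: x right, y down, z forward; pixel columns grow to the right and rows downward; lengths in m; the calibration is good to about 2 mm. A picture is of the moment at which its call begins. There is no depth.
A pose or a line that the arm cannot do raises r.IKError and nothing moves.
- r.hand_in(): hands the job in; it is judged then, once.
The state is a dict: "clock": time; "joints": joint angles; "joint_vel": joint speeds; "joint_torque": joint torques, N m; "tcp_pos": TCP position; "orientation": TCP orientation; "contact_force": force on the tool from outside, world axes, zero at the start; "torque": the same for the moment, N m; "opening": finger opening in m; "gripper_force": force on a finger pad.
Only numpy, scipy, OpenCV 4.12 (cv2) and the standard library are available. Lean on these libraries where they do the work, as an engineer would, in place of code of your own. Each camera call takes 0.05 s, during which the arm holds its last target. There are 200 camera calls.

## Working session

There is one attempt and no reset: what is moved stays moved. The work goes in short steps, each a Python script; the robot and the scene stay as the last script left them, time stands still between calls to the robot, and variables do not carry over. Pictures are saved under pics/ and viewed, at most 10 in all, crops included, and the job is handed in when it is done.

```bash
mkdir -p pics; python3 - <<'E'
from station import r
import cv2,numpy as np
for n in("top","side"):
    s=r.snapshot(n); cv2.imwrite(f"pics/{n}0.png",s["frame"][:,:,::-1])
    print(n,s["fx"],s["fy"],s["cx"],s["cy"],np.round(s["R"],3).tolist(),np.round(s["t"],3), (-np.array(s["R"]).T@np.array(s["t"])).round(3))
print(r.sense())
E
```

```text
top 434.20640151879525 434.20640151879525 320.62030865794986 234.62433265552067 [[0.149, -0.989, -0.0], [-0.968, -0.146, -0.202], [0.2, 0.03, -0.979]] [-0.07   0.513  1.001] [ 0.307 -0.025  1.084]
side 595.8948614392583 595.8948614392583 314.70507077075115 241.91990141164348 [[0.843, -0.538, -0.006], [-0.418, -0.648, -0.637], [0.339, 0.539, -0.771]] [-0.406  0.25   1.315] [ 1.000e-03 -7.650e-01  1.171e+00]
{'clock': 0.1, 'joints': array([ 6.07511287e+01,  5.25927521e+00,  7.05768180e+01, -1.75209893e-04,
        1.04266774e+02, -3.24845991e+00]), 'joint_vel': array([ 0.05089885, -0.07426077, -0.11008148,  0.04988962, -0.02630902,
       -0.0293149 ]), 'joint_torque': array([ 4.03833590e-03, -4.47855449e+01, -4.07569134e+01,  7.02356268e-02,
        2.84013350e-02, -7.76414231e-05]), 'tcp_pos': array([0.26305092, 0.5393179 , 0.40359652]), 'orientation': array([-1.79897289e+02, -5.65943931e-03,  1.53999541e+02]), 'contact_force': array([-0.66390306,  0.39012083,  0.68828534]), 'torque': array([-0.08326527, -0.01192392,  0.02479856]), 'gripper_force': 0.0, 'opening': 0.08775746087279584}
```

View pics/top0.png

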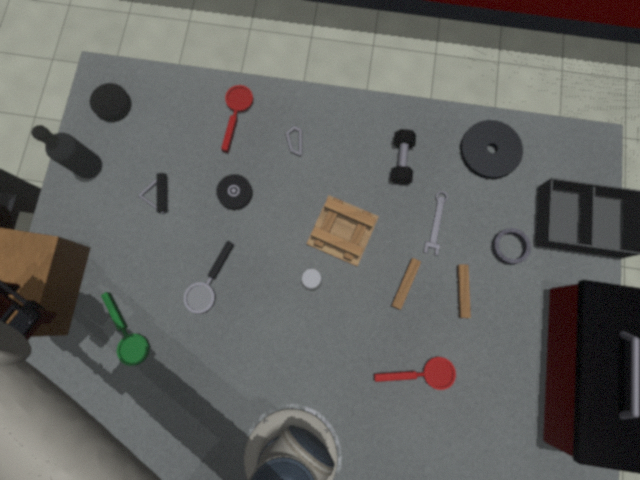

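View pics/side0.png

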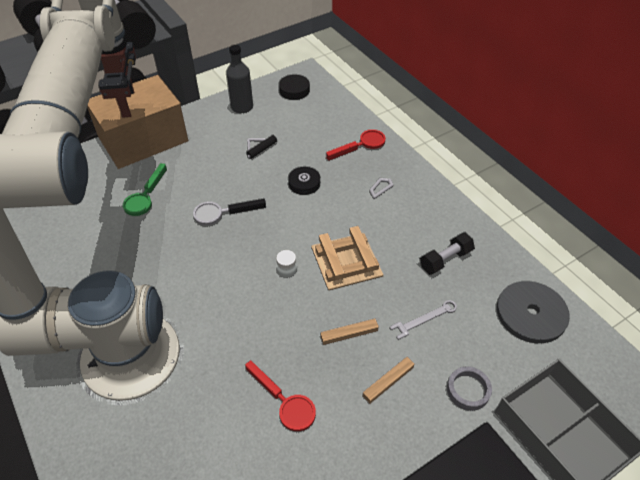

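```bash
cat > vis.py <<'E'
import cv2,numpy as np
from scipy.optimize import minimize
K=4
def proj(s,P):
    c=np.asarray(P)@np.array(s["R"]).T+s["t"]
    return np.c_[s["fx"]*c[:,0]/c[:,2]+s["cx"],s["fy"]*c[:,1]/c[:,2]+s["cy"]]
def unproj(s,uv,z):
    R=np.array(s["R"]);o=-R.T@s["t"];d=R.T@np.array([(uv[0]-s["cx"])/s["fx"],(uv[1]-s["cy"])/s["fy"],1])
    return o+d*(z-o[2])/d[2]
def box(cx,cy,z0,lx,ly,h): return np.array([[cx+a*lx/2,cy+b*ly/2,z0+c*h] for a in(-1,1) for b in(-1,1) for c in(0,1)])
def cyl(cx,cy,z0,rad,h):
    t=np.linspace(0,2*np.pi,40,endpoint=False);return np.array([[cx+rad*np.cos(a),cy+rad*np.sin(a),z] for a in t for z in(z0,z0+h)])
def place(P,p):
    c,s=np.cos(p[2]),np.sin(p[2]);return P@np.array([[c,-s,0],[s,c,0],[0,0,1]]).T+[p[0],p[1],0]
def render(s,parts,p,win):
    x0,y0,w,h=win;m=np.zeros((h*K,w*K),np.uint8)
    for P in parts:
        q=(proj(s,place(P,p))-[x0,y0]+.5)*K-.5
        cv2.fillConvexPoly(m,cv2.convexHull((q*16).round().astype(np.int32)),1,shift=4)
    return m
def fit(snaps,maskf,parts,p0,r=0.13,loss=None):
    """pose x,y,yaw maximising summed IoU of the silhouettes"""
    data=[]
    for s in snaps:
        q=proj(s,place(box(0,0,0,2*r,2*r,.05),p0));a=np.maximum(q.min(0).astype(int),0);b=np.minimum(q.max(0).astype(int)+1,[640,480])
        m=maskf(cv2.resize(s["frame"][a[1]:b[1],a[0]:b[0]],None,fx=K,fy=K,interpolation=cv2.INTER_LINEAR))
        # keep only blobs touching the guess
        g=render(s,parts,p0,(*a,*(b-a)));n,l=cv2.connectedComponents(m.astype(np.uint8))
        keep=[i for i in range(1,n) if (g[l==i]>0).sum()>40];m=np.isin(l,keep)
        data.append((s,m,(*a,*(b-a))))
    def f(p,each=False):
        v=[]
        for s,m,w in data:
            g=render(s,parts,p,w)>0;v.append((g&m).sum()/max((g|m).sum(),1))
        return v if each else -sum(v)
    best=None
    for st in(.02,.006):
        for y in((0,.15,-.15) if st>.01 else (0,)):
            b=p0 if best is None else best.x
            o=minimize(f,np.array(b)+[0,0,y],method="Nelder-Mead",options=dict(initial_simplex=np.array(b)+[0,0,y]+np.array([[0,0,0],[st,0,0],[0,st,0],[0,0,st*8]]),xatol=1e-4,fatol=1e-4))
            if best is None or o.fun<best.fun: best=o
    return best.x,f(best.x,True)
def hsv(i): return cv2.cvtColor(i,cv2.COLOR_RGB2HSV).astype(int)
wood=lambda i:(lambda h:(h[...,0]>5)&(h[...,0]<25)&(h[...,1]>70)&(h[...,2]>40))(hsv(i))
dark=lambda i:hsv(i)[...,2]<62
slat=[box(0,0,0,.13,.024,.02)]
gauge=[box(0,0,0,.14,.14,.008)]+[box(0,y,.008,.13,.024,.02) for y in(.04,-.04)]+[box(x,0,.028,.024,.13,.02) for x in(.04,-.04)]
pulley=[cyl(0,0,0,.045,.024)]
handle=[box(-.02,0,0,.1,.018,.024)]
E
cat > m1.py <<'E'
from station import r
from vis import *
S=[r.snapshot("top"),r.snapshot("side")];t=S[0]
for n,uv in dict(pulley=(235,185),handle=(221,260),bench=(280,220),bench2=(200,240),shadow=(130,390),slat=(405,285)).items(): print(n,hsv(t["frame"])[uv[1],uv[0]])
def g(a,b,z):
    A,B=unproj(t,a,z),unproj(t,b,z);d=B-A;return [*((A+B)/2)[:2],np.arctan2(d[1],d[0])]
out={}
for n,mf,pt,p0,rr in[("slat1",wood,slat,g((396,306),(414,260),.02),.09),("slat2",wood,slat,g((465,317),(463,264),.02),.09),
  ("gauge",wood,gauge,g((335,251),(350,212),.04),.12),("handle",dark,handle,g((212,277),(230,243),.024),.1),("pulley",dark,pulley,g((235,191),(236,190),.02),.09)]:
    for nm,sn in(("both",S),("top",S[:1]),("side",S[1:])):
        p,v=fit(sn,mf,pt,p0,rr);print(n,nm,np.round(p,4),np.round(v,3))
        if nm=="both": out[n]=p
for s,nm in zip(S,("top","side")):
    im=cv2.resize(s["frame"],None,fx=3,fy=3)[:,:,::-1].copy()
    for n,pt in dict(slat1=slat,slat2=slat,gauge=gauge,pulley=pulley,handle=handle+[cyl(.085,0,.006,.037,.012)]).items():
        for P in pt: cv2.polylines(im,[cv2.convexHull(((proj(s,place(P,out[n]))+.5)*3-.5).astype(np.float32)).astype(int)],True,(255,255,0),1)
    q=[i*3 for i in((170,160,480,340) if nm=="top" else (185,150,450,410))];im=im[q[1]:q[3],q[0]:q[2]]
    f=min(800/im.shape[1],600/im.shape[0]);cv2.imwrite(f"pics/fit_{nm}.png",cv2.resize(im,None,fx=f,fy=f))
E
time python3 m1.py
```

```text
pulley [113  10 101]
handle [102  28  46]
bench [102  11 114]
bench2 [ 99  16 111]
shadow [83 15 70]
slat [ 15 107 133]
slat1 both [ 0.4369 -0.2165 -0.2907] [0.856 0.857]
slat1 top [ 0.4375 -0.2175 -0.3127] [0.856]
slat1 side [ 0.4375 -0.2151 -0.2541] [0.862]
slat2 both [ 0.4395 -0.3579  0.1354] [0.81  0.865]
slat2 top [ 0.4393 -0.3578  0.1203] [0.812]
slat2 side [ 0.4406 -0.3568  0.1582] [0.868]
gauge both [ 0.5487 -0.0428 -0.2706] [0.952 0.949]
gauge top [ 0.5475 -0.0435 -0.2696] [0.952]
gauge side [ 0.5492 -0.04   -0.2686] [0.952]
handle both [ 0.443   0.2387 -0.3609] [0.736 0.758]
handle top [ 0.4446  0.2399 -0.3209] [0.738]
handle side [ 0.4438  0.2402 -0.3468] [0.761]
pulley both [ 0.6046  0.2465 -0.4832] [0.769 0.786]
pulley top [ 0.6027  0.2437 -0.4722] [0.769]
pulley side [ 0.6046  0.2477 -0.1696] [0.787]
real	0m8.040s
user	0m6.099s
sys	0m0.562s
```

```bash
sed -i 's/g((212,277),(230,243),.024),.1)/g((230,243),(212,277),.024),.1)/' m1.py; python3 m1.py | grep -E "handle|pulley"
```

```text
pulley [105  10  99]
handle [113  23  45]
handle both [0.4056 0.251  2.7941] [0.732 0.759]
handle top [0.4086 0.2512 2.7605] [0.734]
handle side [0.4067 0.2563 2.7908] [0.762]
pulley both [ 0.6045  0.2465 -0.3496] [0.767 0.786]
pulley top [ 0.6032  0.2427 -0.326 ] [0.768]
pulley side [ 0.6044  0.2489 -0.6099] [0.787]
```

View pics/fit_top.png

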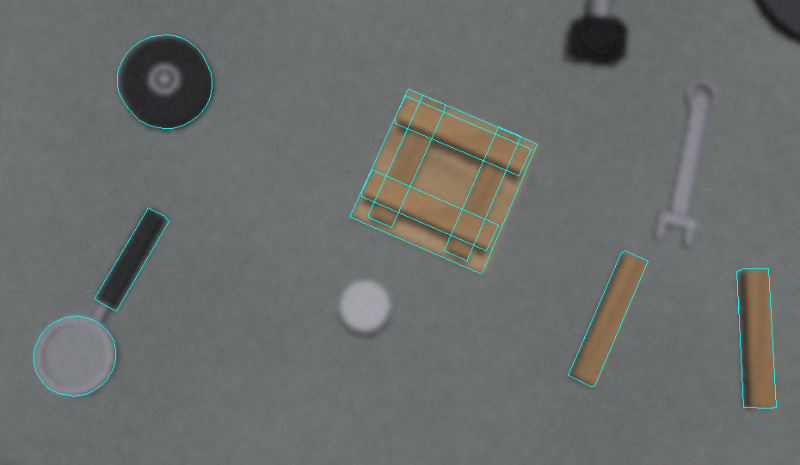

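View pics/fit_side.png

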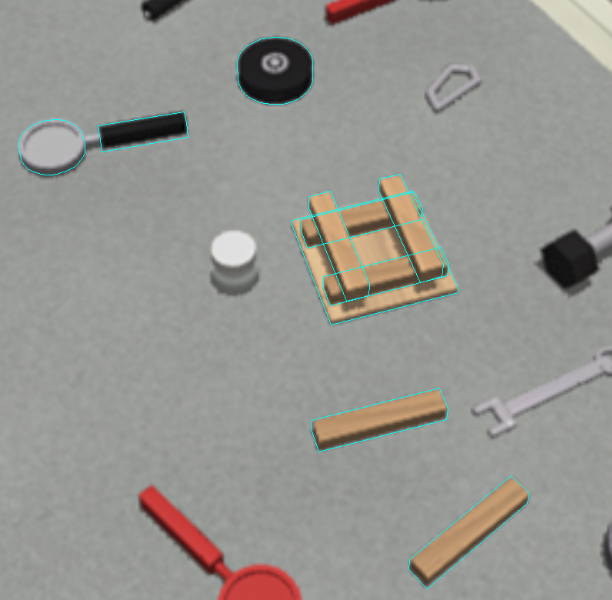

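```bash
python3 - <<'E'
from station import r
from vis import *
S=[r.snapshot("top"),r.snapshot("side")];p=[.5487,-.0428,-.2706]
ims=[]
for s,q in zip(S,((295,185,390,275),(305,215,400,305))):
    im=cv2.resize(s["frame"][q[1]:q[3],q[0]:q[2]],None,fx=4.2,fy=4.2,interpolation=cv2.INTER_CUBIC)[:,:,::-1].copy()
    for P,c in[(gauge[0],(255,255,0))]+[(g,(0,0,255)) for g in gauge[3:]]:
        cv2.polylines(im,[cv2.convexHull(((proj(s,place(P,p))-[q[0],q[1]]+.5)*4.2).astype(np.float32)).astype(int)],True,c,1)
    ims.append(im)
cv2.imwrite("pics/g.png",np.hstack(ims))
E
```

```text
(no output)
```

View pics/g.png

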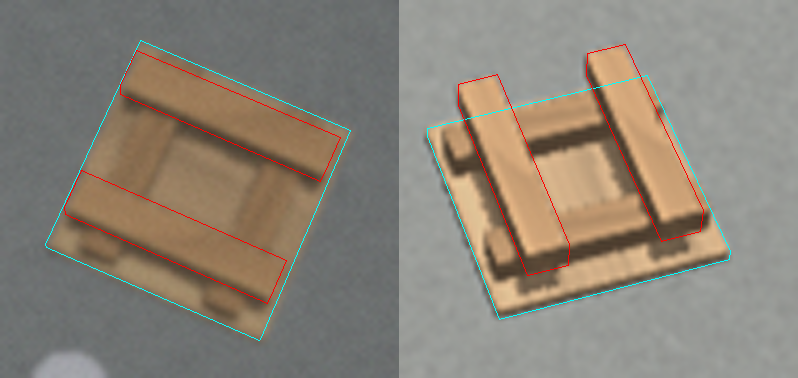

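```bash
cat > mv.py <<'E'
from station import r
import numpy as np
H=.187
def yawopt(p,yaws):
    best=None
    for y in yaws:
        j=r.inverse_kinematics(p,[180,0,y])
        if j is not None and (best is None or abs(j[5])<abs(best[1][5])): best=(y,j)
    return best[0]
def say(t):
    s=r.sense();print(t,round(s["clock"],2),s["tcp_pos"].round(4),s["orientation"].round(2),"op",round(s["opening"],4),"F",s["contact_force"].round(1),"g",round(s["gripper_force"],1))
def pick(p,sq=25):
    d=np.degrees(p[2]);hi=[p[0],p[1],.30]
    y=yawopt(hi,[(d+k+180)%360-180 for k in(0,180)])
    r.reach(hi,[180,0,y]);r.servo_line([p[0],p[1],H],speed=.12);say("down")
    r.grab(sq);say("grab");r.servo_line(hi,speed=.15);say("up");return y
def put(x,y,z,yaw):
    r.reach([x,y,.32],[180,0,yaw]);say("over")
    r.servo_line([x,y,z+H+.001],speed=.1);r.wait(.2);say("low")
    r.let_go();r.wait(.2);r.servo_line([x,y,.32],speed=.15);say("off")
G=np.array([.5487,-.0428,-.2706])
def seat(s): return G[0]-s*.04*np.sin(G[2]),G[1]+s*.04*np.cos(G[2])
def near(d,ref): return min((d+k for k in(-360,-180,0,180,360)),key=lambda v:abs(v-ref))
E
python3 - <<'E'
from mv import *
for p,s in(((.4369,-.2165,-.2907),1),):
    y=pick(p);x0,y0=seat(s);put(x0,y0,.048,near(np.degrees(G[2]),y))
from vis import *
for n,q in(("top",(280,170,400,290)),("side",(300,190,410,310))):
    sn=r.snapshot(n);cv2.imwrite(f"pics/p_{n}.png",cv2.resize(sn["frame"][q[1]:q[3],q[0]:q[2],::-1],None,fx=3.3,fy=3.3))
cv2.imwrite("pics/p1.png",np.hstack([cv2.resize(cv2.imread(f"pics/p_{n}.png"),(396,396)) for n in("top","side")]))
E
```

```text
down 4.25 [ 0.4372 -0.2167  0.188 ] [ 1.7998e+02 -9.0000e-02 -1.6650e+01] op 0.0879 F [ 0.2  1.2 -0.2] g 0.0
grab 5.25 [ 0.4369 -0.2165  0.187 ] [180.     0.   -16.66] op 0.024 F [-0.9 -0.8 -0.2] g 25.0
up 6.15 [ 0.4367 -0.2164  0.2988] [-1.7997e+02  1.0000e-01 -1.6660e+01] op 0.0236 F [-0.4 -0.3 -0.9] g 25.0
over 7.12 [ 0.5591 -0.005   0.3193] [ 1.7994e+02  6.0000e-02 -1.5530e+01] op 0.0238 F [-0.  -0.2 -2. ] g 25.0
low 8.31 [ 0.5595 -0.0043  0.2364] [-1.7999e+02 -4.0000e-02 -1.5500e+01] op 0.0238 F [-0.8  0.7 -0.6] g 25.0
off 10.3 [ 0.5593 -0.0042  0.319 ] [ 1.7998e+02  7.0000e-02 -1.5500e+01] op 0.088 F [ 0.2  0.2 -0.4] g 0.0
```

View pics/p1.png

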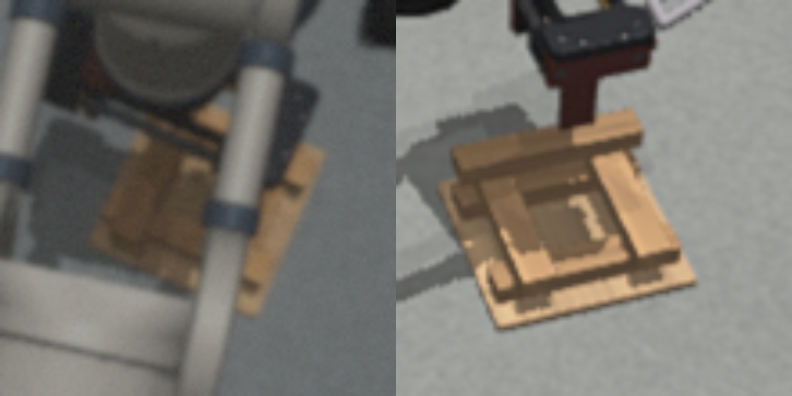

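The side crop shows the first slat lying flat across the far ends of the second layer (about 455–640, 115–175), on its seat. Next is the second one.

```bash
python3 - <<'E'
from mv import *
y=pick((.4395,-.3579,.1354));x0,y0=seat(-1);put(x0,y0,.048,near(np.degrees(G[2]),y))
L=(.4056,.251,2.7941);hi=[L[0],L[1],.30]
d=np.degrees(L[2]);r.reach(hi,[180,0,yawopt(hi,[d,d-180])]);r.wait(.3);say("loupe")
from vis import *
S=[r.snapshot("top"),r.snapshot("side")]
tower=gauge+[box(0,y,.048,.13,.024,.02) for y in(.04,-.04)]
ims=[]
for s,q in zip(S,((275,165,395,285),(295,190,415,310))):
    im=cv2.resize(s["frame"][q[1]:q[3],q[0]:q[2]],None,fx=3.3,fy=3.3,interpolation=cv2.INTER_CUBIC)[:,:,::-1].copy()
    for P in tower[5:]: cv2.polylines(im,[cv2.convexHull(((proj(s,place(P,G))-[q[0],q[1]]+.5)*3.3).astype(np.float32)).astype(int)],True,(255,255,0),1)
    ims.append(im)
cv2.imwrite("pics/p2.png",np.hstack(ims))
E
```

```text
down 12.89 [ 0.4398 -0.3581  0.1881] [ 1.7992e+02 -7.0000e-02  7.7600e+00] op 0.0878 F [ 0.6 -0.1  0.5] g 0.0
grab 13.89 [ 0.4395 -0.3579  0.187 ] [-180.      0.      7.76] op 0.0238 F [-0.5 -0.2 -0.7] g 25.0
up 14.79 [ 0.4393 -0.3578  0.2986] [-1.7991e+02  8.0000e-02  7.7600e+00] op 0.0239 F [-0.   0.9 -1.4] g 25.0
over 15.93 [ 0.5379 -0.082   0.3193] [ 1.7997e+02  6.0000e-02 -1.5510e+01] op 0.024 F [ 0.4 -0.3 -0.4] g 25.0
low 17.12 [ 0.5381 -0.0814  0.2363] [-1.80e+02 -4.00e-02 -1.55e+01] op 0.0237 F [-1.1 -0.5 -0.3] g 25.0
off 19.11 [ 0.5379 -0.0813  0.319 ] [ 1.80e+02  7.00e-02 -1.55e+01] op 0.0879 F [-0.4 -0.9  0.6] g 0.0
loupe 21.44 [0.4057 0.2508 0.3   ] [180.     0.   160.06] op 0.0878 F [-0.1 -0.4  0.1] g 0.0
```

View pics/p2.png

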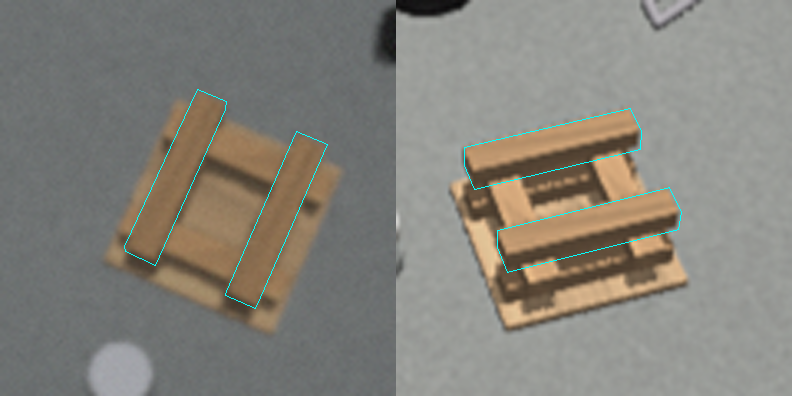

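Both slats lie within 1–2 mm of their seat outlines in both views, so I'll take the loupe now.

```bash
cat >> mv.py <<'E'
B=np.array([.6045,.2465])
def loupe_parts():
    from vis import box,cyl
    return [box(-.02,0,0,.1,.018,.024),cyl(.085,0,.006,.037,.012)]
E
python3 - <<'E'
from mv import *
y=pick((.4056,.251,2.7941),40)
a=np.radians(y);o=B-.085*np.array([np.cos(a),np.sin(a)])
r.reach([*o,.30],[180,0,y]);say("over");r.servo_line([*o,.243],speed=.08);r.wait(.3);say("held")
from vis import *
ims=[]
for n,q in(("top",(175,130,295,250)),("side",(250,110,370,230))):
    s=r.snapshot(n);f=3.3
    im=cv2.resize(s["frame"][q[1]:q[3],q[0]:q[2]],None,fx=f,fy=f,interpolation=cv2.INTER_CUBIC)[:,:,::-1].copy()
    D=[(P+[0,0,.056],[*o,a],(255,255,0)) for P in loupe_parts()]+[(cyl(0,0,0,.045,.024),[*B,0],(0,0,255)),(cyl(0,0,.024,.015,.001),[*B,0],(0,0,255))]
    for P,p,c in D: cv2.polylines(im,[cv2.convexHull(((proj(s,place(P,p))-[q[0],q[1]]+.5)*f).astype(np.float32)).astype(int)],True,c,1)
    ims.append(im)
cv2.imwrite("pics/h1.png",np.hstack(ims))
E
```

```text
down 22.88 [0.4059 0.2512 0.1879] [1.7993e+02 6.0000e-02 1.6009e+02] op 0.0876 F [0.1 0.3 0.6] g 0.0
grab 23.96 [0.4056 0.251  0.187 ] [179.99   0.   160.09] op 0.0176 F [ 0.2 -0.  -0.2] g 40.0
up 24.86 [0.4054 0.2509 0.2988] [-1.7992e+02 -7.0000e-02  1.6009e+02] op 0.0176 F [-0.9  0.1 -1.8] g 40.0
over 25.94 [0.6838 0.218  0.2998] [-1.7999e+02 -6.0000e-02  1.6012e+02] op 0.0179 F [ 0.   0.9 -2.2] g 40.0
held 27.1 [0.6845 0.2176 0.2436] [1.7997e+02 4.0000e-02 1.6009e+02] op 0.0177 F [-0.7  0.5 -0.5] g 40.0
```

View pics/h1.png

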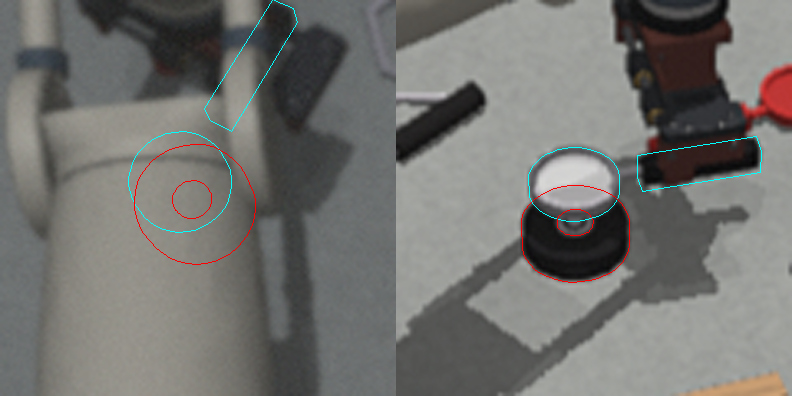

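The side view shows the rim on its predicted outline (about 575, 184) and the bearing on its own (575, 222). The loupe is held level, so I'm handing in.

```bash
python3 -c "
from station import r
print(r.hand_in())"
```

```text
the job is handed in; nothing more can be done
None
```

The job is handed in, though no verdict came back: both slats are on the tower within about 2 mm of their seats, and the loupe is held level with its lens over the bearing at focal height (side-camera check only; the arm hid it from the top camera).

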